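Roll the loaded barrel onto the stone tumbler

TASK

Load the stone tumbler on the bench: push the black barrel up the ramp with your fingertips, staying behind it so that it never runs back down, until it drops home between the two rollers. Then push the keeper arm, the bar with the orange knob, round behind the barrel until it meets its stop, and take your hand away. The barrel is full, so only push it along, never lift it, and leave the other things on the bench alone.

Things in the scene. Friction and masses are not known exactly. Their poses are not given: they have to be found in the camera images.
- tumbler: Fixed blue-grey bench machine, 0.34 m long, 0.17 m wide. Origin: at bench height under the middle between its two rollers. x points up the ramp (level), z up, y away from the side with the arm's hinge. Rollers: black, free-turning, 24 mm diameter, along y at x = -24 and +24 mm, axes 20 mm high. Behind them a drive box 78 mm high, rubber bumper at x = 53 mm. Arm's stop: post 82 mm high at x = -41, y = +83 mm.
- ramp: Sloping aluminium surface, 12 degrees, fixed part of the tumbler, 153 mm long from the bench to the front roller. Origin: on the surface at its foot, mid width (176 mm before the tumbler's origin); x up the slope, y across, z square to it. Side rails stand 12 mm above it, 106 mm apart, flaring to 130 mm at the mouth, which begins 32 mm in front of the foot.
- barrel_home (a point): Fixed point on the tumbler, 72 mm above the bench: where the barrel's centre is when it lies home between the rollers. On its way the barrel's centre rises to 77 mm over the front roller, then it drops 5 mm into place by itself.
- barrel: Loose black plastic drum lying on the bench before the ramp, axis nearly parallel to the rollers, 90 mm diameter, 92 mm long, 0.5 to 0.85 kg, aluminium knob (12 mm long) on one end. Origin: centre of the drum, 45 mm above what it lies on. y is its axis; x and z turn as it rolls. Rolls freely on the slope; its smooth outside has friction 0.24 to 0.36.
- gate (a joint): Keeper arm: level steel bar 72 mm above the bench, reaching 161 mm from an upright hinge. 0: points straight down the ramp, beside the rail. Negative: splayed outward. Grows as it swings over the ramp. 1.571: at its stop, square across the ramp behind the barrel, 5 mm clear of it. Stiff hinge (0.6 N at the knob), stays where it is left.
- gate_knob (a point): Top centre of the upright orange knob on the keeper arm (16 mm diameter, 34 mm tall), 112 mm above the bench, 135 mm from the hinge.
- gate_hinge (a point): On the keeper arm's upright hinge axis, at the height of the bar (72 mm).
- grit_bottle: Bystander: clear jar of dark grit with an aqua cap, the one beside the tumbler, 53 mm diameter, 96 mm tall, origin at centre of underside.
- foil_stone: Bystander: rough stone with a silvery broken face, 55 x 67 x 42 mm, origin at centre of underside.
- wood_block: Bystander: worn dark hardwood offcut lying flat, 41 x 70 x 24 mm, origin at centre of underside.
- desk_lamp: Fixed black desk lamp, an obstacle: go round it. Its shade hangs over the far side of the bench, 160 to 310 mm above it, from 0.13 m nearer the robot than the lamp's origin up to the origin in x, and 0.10 to 0.24 m to the left (+y) of the origin.

How it is judged (in metres and radians):
On the way, in this order (a step that is already met when the one before it is completed fails the run):
1. the barrel lies home between the rollers (x of barrel in the frame of tumbler between -0.008 and 0.008 m and z of barrel in the frame of tumbler below 0.076 m), for 0.2 s.
2. the keeper arm is swung to its stop (value of joint gate above 1.5 rad), for 0.2 s.
At the end, for the whole second after the job is handed in: The barrel rests between both rollers: centre within 8 mm of the middle along the ramp direction, within 12 mm sideways, 66 to 76 mm above the bench, axis within 0.08 rad of the rollers, at rest; the keeper arm stands at 1.48 rad or more, behind it (all of step 1 and y of barrel in the frame of tumbler between -0.012 and 0.012 m and z of barrel in the frame of tumbler above 0.066 m and angle between the y axis of barrel and the y axis of tumbler, either way round below 0.08 rad and linear speed of barrel below 0.02 m/s and value of joint gate above 1.48 rad); the robot touches nothing.
It fails at once if the barrel runs free on the ramp (faster than 0.25 m/s with no finger on it): rolled back or flung (x of barrel in the frame of ramp between 0 and 0.145 m and linear speed of barrel above 0.25 m/s and contact force between each of the fingers, the arm and barrel below 0.05 N).
It fails at once if the barrel is lifted more than 15 mm off the ramp or the rollers (z of barrel in the frame of ramp above 0.06 m and x of barrel in the frame of ramp above 0 m).
It fails at once if the barrel is lifted from the bench or carried over the tumbler (height (world z) of barrel above 0.095 m or (height (world z) of barrel above 0.062 m and x of barrel in the frame of ramp below 0 m)).
It fails at once if a bystander is moved more than 15 mm (distance of any of grit_bottle, foil_stone, wood_block from where it was at the start of the episode above 0.015 m).
It also fails if it takes over 59 s, if anything falls off the work surface, if the arm or the gripper's body presses on something with over 40 N, if the wrist force passes 120 N, or if a joint passes its speed limit or range.

ROBOT

A 6-joint arm with a two-finger parallel gripper is mounted at the origin on a cart in front of the work surface, level with it; the furniture and walls round the work are solid. World frame = base frame: x ahead of the robot, y to its left, z up, the work surface at z = 0. Lengths are in mm, angles in rad, forces in N, time in s.
With the tool pointing down it reaches from about 425 to 950 mm from the base axis. Payload 14.7 kg.
Tool frame: the origin (TCP) lies where the fingers leave the gripper's body, on its centre line; the fingertips stand 73 mm ahead of it and the grasp point (between the pads) lies 54 mm ahead of it; x points along the fingers, z is the direction in which the jaws open and shut, and the axes are right-handed (so a half turn about x gives the same grasp; the last joint's range is limited). The gripper opens to 85 mm and grips with 20 to 120 N. Pads are 22 mm wide; open, the fingers measure 114 mm over their backs; the gripper's body (76 mm by 85 mm) begins 54 mm behind the grasp point. The pads swing forward as they close: fully open they stand 13 mm farther back than shut.
Start: joints at [1.256, 0.48, 1.596, -0, 1.065, -0.047], TCP at [171.973, 626.832, 303.897] pointing down, gripper open.
Joint ranges: [-2.75, 2.75], [-0.82, 2.05], [0.23, 2.67], [-1.56, 4.7], [0.09, 2.69], [-2.92, 2.92]. Speed limits (rad/s): [1.89, 1.89, 2.39, 3.01, 3.01, 3.01].

INTERFACE

Orientations are given as a rotation vector (axis times angle).
In Python, from plant import telemetry, imaging, ctrl gives the robot as it stands.
- The arm moves only by the tool servo_tool, never from a script. Its argument "steps" is one flat list of numbers, 7 for each row, row after row: the shift along the world's x, y, z in units of 40 mm (1.0 is 40 mm), then the turn, a rotation vector about the world's x, y, z in units of 5 degrees (1.0 is 5 degrees), then the finger opening in mm, from 0 to 85.4. In form: [dx, dy, dz, wx, wy, wz, claw, dx, dy, dz, wx, wy, wz, claw, ...]. A call has 1 to 12 rows; each row shifts and turns the commanded pose from where the row before left it; what a row does not reach is not made up. A row lasts 1/12 s, in which the tool goes at most 41.7 mm and 7.16 degrees, less where a joint would pass 70% of its speed; a pose out of reach is approached as far as the arm can. A call is refused whole if a number of a shift passes 1 or a number of a turn 1, either way. A call with a gripper value outside its range is refused whole. The fingers move at their own pace and stop on an object; "grip_force" is the grip in N (left out, the last holds). Time passes only in rows, so rows that do not move let the fingers close. It gives the time, the measured TCP pose, the force and the opening at its end, in the units of the state.
- telemetry.sense(): the state, without advancing time (a new reading comes with each control period).
- imaging.get_image(name): name is "scene" or "top"; returns a dict with "image" (384x512x3 uint8, red, green, blue), "fx", "fy", "cx", "cy" (pixels), "pose" (4x4, takes a point from camera to world coordinates). Camera axes: x right, y down, z forward; pixel columns grow to the right and rows downward; lengths in mm; the calibration is good to about 2 mm. A picture is of the moment at which its call begins. There is no depth.
- ctrl.close_job(): hands the job in, once; it reports no verdict.
The state is a dict: "time_s": time; "joint_positions": joint angles; "joint_vel": joint speeds; "joint_torque": joint torques, N m; "eef_pos": TCP position; "orientation": TCP orientation; "force": force on the tool from outside, world axes, zero at the start; "torque": the same for the moment, N m; "gripper_width": opening from 0.0 (shut) to 1.0 (fully open).
Only numpy, scipy, OpenCV 4.12 (cv2) and the standard library are available. Lean on these libraries where they do the work, as an engineer would, in place of code of your own. Each camera call takes 0.05 s, during which the arm holds its last target. There are 200 camera calls.

## Working session

There is one attempt and no reset: what is moved stays moved. The work goes in short steps, Python scripts to look and compute and a tool call to move; the robot and the scene stay as the last step left them, time stands still between calls to the robot, and variables do not carry over. Pictures are saved under pics/ and viewed, about 8 in all and at most 12, crops included, and the job is handed in when it is done.

Besides the shell and the picture viewer there is one more tool, called as a command line: name --argument value ..., lists and objects as JSON in quotes. servo_tool: Moves the arm, as the interface text tells. Its arguments: {"type":"object","properties":{"steps":{"type":"array"},"grip_force":{"type":"number"}},"required":["steps"]}

```bash
mkdir -p pics; cat > h.py <<'E'
import numpy as np, cv2
from plant import telemetry, imaging, ctrl
def get(n):
    d=imaging.get_image(n); np.savez('last_'+n+'.npz',**{k:np.array(v) for k,v in d.items()}); return d
def ray(d,u,v):
    P=np.array(d['pose']); r=P[:3,:3]@np.array([(u-d['cx'])/d['fx'],(v-d['cy'])/d['fy'],1]); return P[:3,3],r/np.linalg.norm(r)
def plane(d,u,v,z):
    o,r=ray(d,u,v); return o+r*(z-o[2])/r[2]
def tri(d1,p1,d2,p2):
    o1,r1=ray(d1,*p1);o2,r2=ray(d2,*p2)
    s=np.linalg.lstsq(np.c_[r1,-r2],o2-o1,rcond=None)[0]; a=o1+s[0]*r1;b=o2+s[1]*r2
    return (a+b)/2,np.linalg.norm(a-b)
def proj(d,p):
    P=np.array(d['pose']); q=P[:3,:3].T@(np.array(p)-P[:3,3]); return d['fx']*q[0]/q[2]+d['cx'],d['fy']*q[1]/q[2]+d['cy']
E
python3 - <<'E'
from h import *
for n in ('scene','top'):
    d=get(n); cv2.imwrite(f'pics/{n}0.png',cv2.resize(d['image'][...,::-1],(800,600),interpolation=cv2.INTER_CUBIC))
    print(n,d['fx'],d['cx'],d['cy'],np.round(d['pose'],3).tolist())
print(telemetry.sense())
E
```

```text
scene 359.38979634467444 257.7338878143005 191.55435302855747 [[-0.539, -0.465, 0.702, -17.142], [-0.842, 0.283, -0.459, 472.038], [0.015, -0.839, -0.544, 598.063], [0.0, 0.0, 0.0, 1.0]]
top 361.81829228190577 253.32588380924554 197.22395042015776 [[-0.011, -0.997, 0.07, 525.631], [-1.0, 0.011, -0.006, 39.575], [0.005, -0.07, -0.998, 1276.711], [0.0, 0.0, 0.0, 1.0]]
{'time_s': 0.1, 'joint_positions': array([ 1.25641696e+00,  4.80769793e-01,  1.59680161e+00, -6.32519620e-05,
        1.06509755e+00, -4.66158168e-02]), 'joint_vel': array([-0.00069946, -0.00020271, -0.00254687,  0.00099698, -0.00066471,
        0.00027142]), 'joint_torque': array([ 5.44284285e-04, -9.52258587e+01, -4.31036854e+01, -7.67218148e-05,
        5.37166008e-03,  6.41239740e-05]), 'eef_pos': array([171.89115837, 626.56361556, 303.33953838]), 'orientation': array([-1.01041491,  1.32491162,  1.00931983]), 'force': array([-0.47699677, -0.70254869,  0.06126614]), 'torque': array([-0.01003458, -0.0005935 , -0.03064532]), 'gripper_width': 0.9995939989775193}
```

View pics/scene0.png

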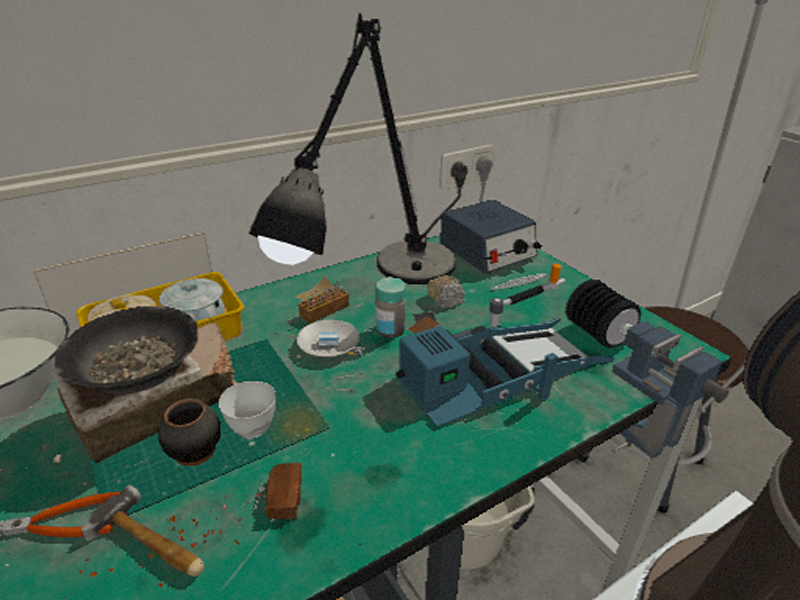

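View pics/top0.png

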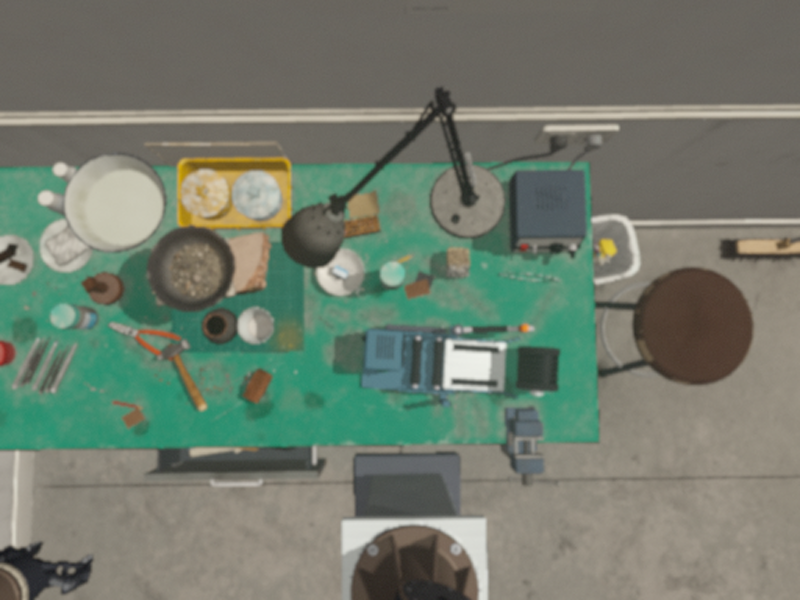

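Scene: the tumbler lies with its ramp rising towards world +y (image left in top). The barrel is at top (538,368) and the orange knob at top (527,328), with the gate hinge on the far (+x) side. Next I'll take enlarged crops to measure from.

```bash
python3 - <<'E'
from h import *
T=dict(np.load('last_top.npz'));S=dict(np.load('last_scene.npz'))
a=T['image'][195:290,220:370,::-1]; b=S['image'][165:275,250:420,::-1]
a=cv2.resize(a,None,fx=4.6,fy=4.6,interpolation=cv2.INTER_CUBIC)[:300*2];cv2.imwrite('pics/ct.png',a)
cv2.imwrite('pics/cs.png',cv2.resize(b,None,fx=4.6,fy=4.6,interpolation=cv2.INTER_CUBIC))
for n,d in(('T',T),('S',S)):
    h=cv2.cvtColor(d['image'],cv2.COLOR_RGB2HSV); m=cv2.inRange(h,(5,150,150),(20,255,255))
    k,l,s,c=cv2.connectedComponentsWithStats(m)
    print(n,[(s[i].tolist(),c[i].round(1).tolist()) for i in range(1,k) if s[i,4]>4])
for p in ((538,368),(527,328),(385,350)): print(plane(T,p[0]/1.5625,p[1]/1.5625,60))
E
```

```text
T [([333, 208, 4, 4, 14], [334.7, 209.5]), ([90, 212, 25, 5, 42], [102.8, 213.4]), ([87, 216, 15, 11, 37], [94.3, 221.2]), ([113, 229, 5, 10, 12], [114.9, 233.1]), ([119, 241, 4, 5, 7], [120.3, 243.1])]
S [([354, 169, 5, 3, 12], [355.8, 169.9]), ([23, 315, 53, 16, 111], [47.6, 321.2]), ([25, 337, 27, 3, 60], [38.6, 338.1]), ([66, 336, 5, 2, 7], [68.1, 336.7])]
[ 478.98043479 -271.10988653   60.        ]
[ 564.99109363 -249.83636792   60.        ]
[521.10558431  56.5562086   60.        ]
```

View pics/ct.png

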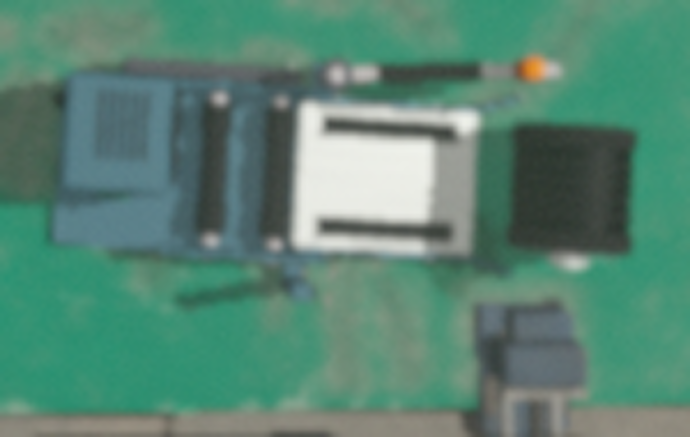

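View pics/cs.png

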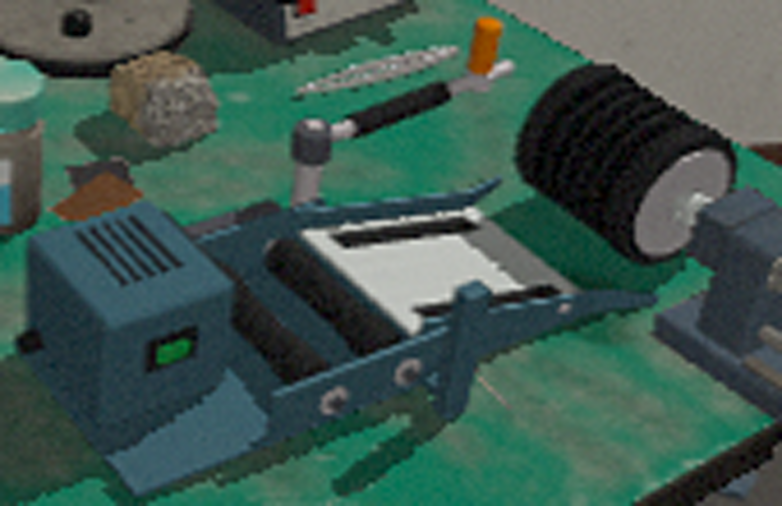

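```bash
python3 - <<'E'
from h import *
T=dict(np.load('last_top.npz'));S=dict(np.load('last_scene.npz'))
t=lambda u,v:(u/4.6+220-.39,v/4.6+195-.39); s=lambda u,v:(u/4.6+250-.39,v/4.6+165-.39)
for n,p,z in [('frFar',(280,101),25),('frNear',(273,243),25),('bkFar',(219,98),25),('bkNear',(210,240),25),('foot far',(481,112),0),('foot near',(473,255),0),('top far',(301,101),30),('top near',(292,248),30),('boxTL',(68,74),78),('boxTR',(172,78),78)]: print(n,plane(T,*t(*p),z).round(1))
for n,p,q in [('knobtop',(536,68),(489,22)),('hinge top',(337,72),(312,127)),('post top',(297,280),(472,286)),('rampTopFar',(301,101),(303,232)),('rampTopNear',(292,248),(412,334)),('footNear',(473,255),(573,292)),('footFar',(481,112),(478,213)),('boxFR top',(172,78),(178,207)),('boxFL',(68,74),(35,240))]:
    r=tri(T,t(*p),S,s(*q)); print(n,r[0].round(1),round(r[1],1))
for p in [(517,127),(635,128),(628,250),(510,247)]: print('barrel',[plane(T,*t(*p),z).round(1)[:2] for z in (45,)])
print('barrel endcap scene',ray(S,*s(686,205)))
E
```

```text
frFar [545.3 -61.   25. ]
frNear [439.4 -54.   25. ]
bkFar [548.  -15.2  25. ]
bkNear [442.2  -7.   25. ]
foot far [ 535.6 -217.     0. ]
foot near [ 426.9 -208.2    0. ]
top far [545.  -76.3  30. ]
top near [435.9 -67.7  30. ]
boxTL [565.5  95.6  78. ]
boxTR [561.9  20.8  78. ]
knobtop [ 565.3 -234.   110.2] 0.6
hinge top [564.8 -97.8  80.9] 0.2
post top [414.1 -69.2  79. ] 7.3
rampTopFar [543.9 -77.9  26.8] 3.6
rampTopNear [437.2 -66.4  31.7] 3.3
footNear [ 433.2 -201.5    5.8] 15.8
footFar [ 535.1 -219.1   -7.9] 1.5
boxFR top [556.7  14.3  72.3] 16.7
boxFL [564.5  94.1  75.6] 4.0
barrel [array([ 523.9, -234.3])]
barrel [array([ 522.2, -321.6])]
barrel [array([ 432.7, -313.7])]
barrel [array([ 435.9, -226.8])]
barrel endcap scene (array([-17.14235726, 472.03847655, 598.06269098]), array([ 0.43485907, -0.72139132, -0.53897325]))
```

```bash
cat >> h.py <<'E'
from scipy.spatial.transform import Rotation as Ro
YAW=0.077; O=np.array([493.7,-34.3]); X=np.array([np.sin(YAW),np.cos(YAW)]); Y=np.array([-np.cos(YAW),np.sin(YAW)])
W=lambda x,y:O+x*X+y*Y
L=lambda p:((np.array(p)[:2]-O)@X,(np.array(p)[:2]-O)@Y)
def stat():
    s=telemetry.sense(); R=Ro.from_rotvec(s['orientation']).as_matrix(); p=s['eef_pos']
    print('t',round(s['time_s'],2),'tcp',p.round(1),'loc',np.round(L(p),1),'xax',R[:,0].round(3),'jaw ang',np.degrees(np.arctan2(R[1,2],R[0,2])).round(2),'F',s['force'].round(1),'g',round(s['gripper_width'],2),'q',s['joint_positions'].round(2))
E
python3 - <<'E'
from h import *
stat(); print(np.degrees(np.arctan2(Y[1],Y[0])), W(-302,-3),W(-310,-2))
E
```

```text
t 0.1 tcp [171.9 626.6 303.3] loc [634.2 371.7] xax [-0.    -0.001 -1.   ] jaw ang 74.66 F [-0.5 -0.7  0.1] g 1.0 q [ 1.26  0.48  1.6  -0.    1.07 -0.05]
175.58822497749267 [ 473.46008291 -335.63593506] [ 471.84765448 -343.53530684]
```

servo_tool --steps '[0.58,-0.62,0,0,0,-1,45,0.58,-0.62,0,0,0,-1,45,0.58,-0.62,0,0,0,-1,45,0.58,-0.62,0,0,0,-1,45,0.58,-0.62,0,0,0,-1,45,0.58,-0.62,0,0,0,-1,45,0.58,-0.62,0,0,0,-1,45,0.58,-0.62,0,0,0,-1,45,0.58,-0.62,0,0,0,-1,45,0.58,-0.62,0,0,0,-1,45,0.58,-0.62,0,0,0,-1,45,0.58,-0.62,0,0,0,-1,45]'

```text
time_s: 1.1
eef_pos: [451.2, 327.8, 303.7]
orientation: [-0.198, 1.562, 0.197]
force: [0.1, 1.6, -0.3]
gripper_width: 0.527
```

servo_tool --steps '[0.1,-0.9,0,0,0,-1,45,0.1,-0.9,0,0,0,-1,45,0.1,-0.9,0,0,0,-1,45,0.1,-0.9,0,0,0,-0.8,45,0.05,-0.9,0,0,0,0,45,0.05,-0.9,0,0,0,0,45,0.05,-0.9,0,0,0,0,45,0,-0.9,0,0,0,0,45,0,-0.9,0,0,0,0,45,0,-0.9,0,0,0,0,45]'

```text
time_s: 1.93
eef_pos: [471.9, -32.5, 303.8]
orientation: [0.059, 1.57, -0.059]
force: [1.1, 0.5, 0.1]
gripper_width: 0.532
```

```bash
python3 -c "
from h import *
stat()"
```

```text
t 1.93 tcp [471.9 -32.5 303.8] loc [ 0.1 21.9] xax [-0.  0. -1.] jaw ang -4.34 F [1.1 0.5 0.1] g 0.53 q [-0.13  0.23  1.99 -0.    0.92 -0.06]
```

servo_tool --steps '[0,-0.9,0,0,0,0,45,0,-0.9,0,0,0,0,45,0,-0.9,0,0,0,0,45,0,-0.9,0,0,0,0,45,0,-0.9,0,0,0,0,45,0,-0.9,0,0,0,0,45,0,-0.9,0,0,0,0,45,0,-0.9,0,0,0,0,45,0,-0.9,-0.4,0,0,0,45,0,0,-0.9,0,0,0,45,0,0,-0.9,0,0,0,45,0,0,-0.8,0,0,0,45]'

```text
time_s: 2.93
eef_pos: [471.7, -355.3, 181.9]
orientation: [0.061, 1.57, -0.06]
force: [0.0, -0.3, -0.6]
gripper_width: 0.529
```

```bash
python3 - <<'E'
from h import *
stat()
S=get('scene');T=get('top')
a=S['image'][100:280,250:430,::-1];b=T['image'][150:330,220:400,::-1]
cv2.imwrite('pics/2.png',cv2.resize(np.hstack([a,b]),None,fx=2.2,fy=2.2,interpolation=cv2.INTER_CUBIC))
E
```

```text
t 2.93 tcp [ 471.7 -355.3  181.9] loc [-321.7   -2.7] xax [-0.  0. -1.] jaw ang -4.43 F [ 0.  -0.3 -0.6] g 0.53 q [-0.7   0.55  1.84  0.    0.75 -0.62]
```

View pics/2.png

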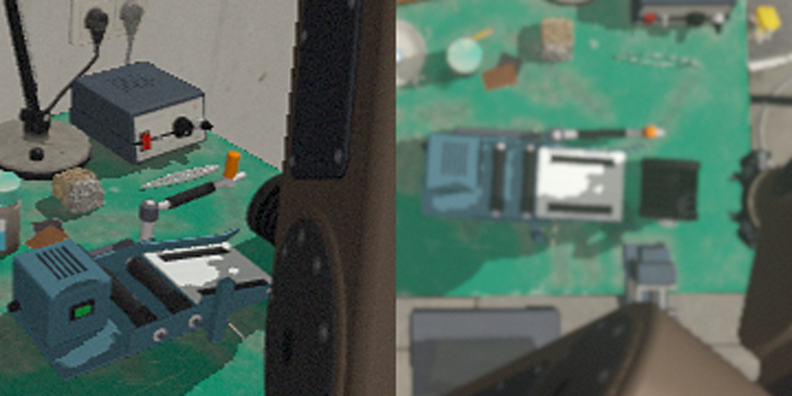

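servo_tool --steps '[0,0,-0.7,0,0,0,45,0,0,-0.7,0,0,0,45,0,0,-0.57,0,0,0,45,0.02,0.2,0,0,0,0,45,0.02,0.2,0,0,0,0,45,0.01,0.1,0,0,0,0,45,0.01,0.1,0,0,0,0,45,0.01,0.1,0,0,0,0,45,0.01,0.1,0,0,0,0,45]'

```text
time_s: 3.78
eef_pos: [476.3, -322.7, 106.5]
orientation: [0.058, 1.568, -0.06]
force: [0.2, -0.2, -0.1]
gripper_width: 0.523
```

```bash
python3 - <<'E'
from h import *
stat()
E
```

```text
t 3.78 tcp [ 476.3 -322.7  106.5] loc [-288.9   -4.8] xax [ 0.002 -0.001 -1.   ] jaw ang -4.33 F [ 0.2 -0.2 -0.1] g 0.52 q [-0.65  0.64  1.92 -0.    0.58 -0.57]
```

servo_tool --steps '[0,0.1,-0.03,0,0,0,45,0,0.1,-0.03,0,0,0,45,0,0.1,0,0,0,0,45,0,0.1,0,0,0,0,45,0,0.1,0,0,0,0,45,0,0.1,0,0,0,0,45,0,0.1,0,0,0,0,45,0,0.1,0,0,0,0,45]'

```text
time_s: 4.45
eef_pos: [475.7, -290.5, 102.8]
orientation: [0.059, 1.57, -0.06]
force: [2.7, -1.9, 2.9]
gripper_width: 0.526
```

```bash
python3 - <<'E'
from h import *
stat()
S=get('scene');T=get('top')
a=S['image'][100:280,250:430,::-1];b=T['image'][150:330,220:400,::-1]
cv2.imwrite('pics/3.png',cv2.resize(np.hstack([a,b]),None,fx=2.2,fy=2.2,interpolation=cv2.INTER_CUBIC))
E
```

```text
t 4.45 tcp [ 475.7 -290.5  102.8] loc [-256.9   -1.8] xax [ 0. -0. -1.] jaw ang -4.35 F [ 2.7 -1.9  2.9] g 0.53 q [-0.6   0.63  1.96 -0.    0.55 -0.53]
```

View pics/3.png

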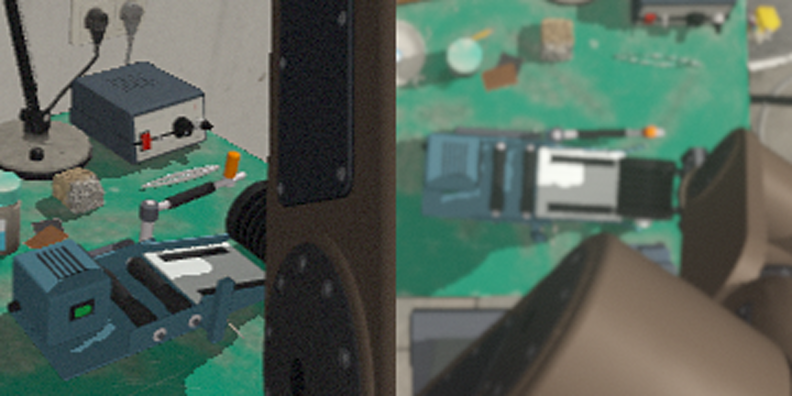

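servo_tool --steps '[0.007,0.1,0,0,0,0,45,0.007,0.1,0,0,0,0,45,0.007,0.1,0,0,0,0,45,0.007,0.1,0.02,0,0,0,45,0.007,0.1,0.02,0,0,0,45,0.007,0.1,0.02,0,0,0,45,0.007,0.1,0.02,0,0,0,45,0.007,0.1,0.02,0,0,0,45,0.007,0.1,0.02,0,0,0,45,0.007,0.1,0.02,0,0,0,45,0.007,0.1,0.02,0,0,0,45,0.007,0.1,0.02,0,0,0,45]'

```text
time_s: 5.55
eef_pos: [479.4, -242.9, 110.4]
orientation: [0.059, 1.569, -0.06]
force: [2.1, -7.4, 5.1]
gripper_width: 0.528
```

```bash
python3 - <<'E'
from h import *
stat()
E
```

```text
t 5.55 tcp [ 479.4 -242.9  110.4] loc [-209.1   -1.8] xax [ 0.001 -0.001 -1.   ] jaw ang -4.33 F [ 2.1 -7.4  5.1] g 0.53 q [-0.53  0.6   2.01 -0.    0.53 -0.45]
```

servo_tool --steps '[0.008,0.1,0.021,0,0,0,45,0.008,0.1,0.021,0,0,0,45,0.008,0.1,0.021,0,0,0,45,0.008,0.1,0.021,0,0,0,45,0.008,0.1,0.021,0,0,0,45,0.008,0.1,0.021,0,0,0,45,0.008,0.1,0.021,0,0,0,45,0.008,0.1,0.021,0,0,0,45,0.008,0.1,0.021,0,0,0,45,0.008,0.1,0.021,0,0,0,45,0.008,0.1,0.021,0,0,0,45,0.008,0.1,0.021,0,0,0,45]'

```text
time_s: 6.55
eef_pos: [483.1, -194.8, 120.4]
orientation: [0.059, 1.569, -0.06]
force: [1.1, -7.3, 5.1]
gripper_width: 0.523
```

```bash
python3 - <<'E'
from h import *
stat()
S=get('scene');T=get('top')
a=S['image'][100:280,250:430,::-1];b=T['image'][150:330,220:400,::-1]
cv2.imwrite('pics/4.png',cv2.resize(np.hstack([a,b]),None,fx=2.2,fy=2.2,interpolation=cv2.INTER_CUBIC))
E
```

```text
t 6.55 tcp [ 483.1 -194.8  120.4] loc [-160.9   -1.8] xax [ 0.001 -0.001 -1.   ] jaw ang -4.33 F [ 1.1 -7.3  5.1] g 0.52 q [-0.44  0.57  2.04 -0.    0.53 -0.37]
```

View pics/4.png

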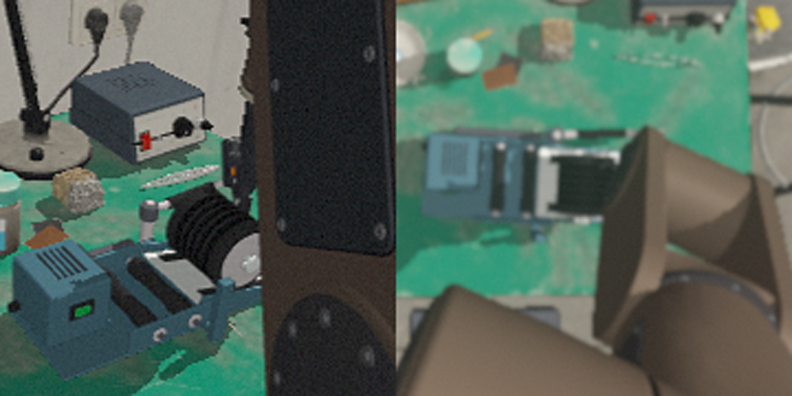

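servo_tool --steps '[0.008,0.1,0.021,0,0,0,45,0.008,0.1,0.021,0,0,0,45,0.008,0.1,0.021,0,0,0,45,0.008,0.1,0.021,0,0,0,45,0.008,0.1,0.021,0,0,0,45,0.008,0.1,0.021,0,0,0,45,0.008,0.1,0.021,0,0,0,45,0.008,0.1,0.021,0,0,0,45,0.008,0.1,0.021,0,0,0,45,0.008,0.1,0.021,0,0,0,45,0.008,0.1,0.021,0,0,0,45,0.008,0.1,0.021,0,0,0,45]'

```text
time_s: 7.65
eef_pos: [486.6, -146.8, 130.2]
orientation: [0.059, 1.57, -0.06]
force: [1.5, -7.1, 4.5]
gripper_width: 0.529
```

servo_tool --steps '[0.008,0.1,0.021,0,0,0,45,0.008,0.1,0.021,0,0,0,45,0.008,0.1,0.021,0,0,0,45,0.008,0.1,0.021,0,0,0,45,0.004,0.06,0.012,0,0,0,45,0.004,0.06,0.012,0,0,0,45,0.004,0.06,0.012,0,0,0,45]'

```text
time_s: 8.23
eef_pos: [488.3, -123.5, 134.9]
orientation: [0.059, 1.57, -0.06]
force: [1.6, -4.9, 4.4]
gripper_width: 0.524
```

```bash
python3 - <<'E'
from h import *
stat()
E
```

```text
t 8.23 tcp [ 488.3 -123.5  134.9] loc [-89.3  -1.5] xax [-0. -0. -1.] jaw ang -4.34 F [ 1.6 -4.9  4.4] g 0.52 q [-0.31  0.53  2.07 -0.    0.54 -0.23]
```

servo_tool --steps '[0.004,0.05,0.008,0,0,0,45,0.004,0.05,0.004,0,0,0,45,0.004,0.05,0,0,0,0,45,0.004,0.05,0,0,0,0,45,0.004,0.05,0,0,0,0,45,0.004,0.05,0,0,0,0,45]'

```text
time_s: 8.73
eef_pos: [489.2, -111.3, 135.2]
orientation: [0.06, 1.57, -0.059]
force: [1.1, -2.4, 1.7]
gripper_width: 0.53
```

servo_tool --steps '[0.004,0.05,0,0,0,0,45,0.004,0.05,0,0,0,0,45,0.004,0.05,0,0,0,0,45]'

```text
time_s: 8.98
eef_pos: [489.7, -105.2, 135.2]
orientation: [0.06, 1.57, -0.059]
force: [1.0, -0.0, 1.2]
gripper_width: 0.527
```

```bash
python3 - <<'E'
from h import *
stat()
S=get('scene');T=get('top')
a=S['image'][100:280,250:430,::-1];b=T['image'][150:330,220:400,::-1]
cv2.imwrite('pics/5.png',cv2.resize(np.hstack([a,b]),None,fx=2.2,fy=2.2,interpolation=cv2.INTER_CUBIC))
E
```

```text
t 8.98 tcp [ 489.7 -105.2  135.2] loc [-71.   -1.4] xax [-0.  0. -1.] jaw ang -4.34 F [ 1.  -0.   1.2] g 0.53 q [-0.27  0.53  2.08  0.    0.54 -0.2 ]
```

View pics/5.png

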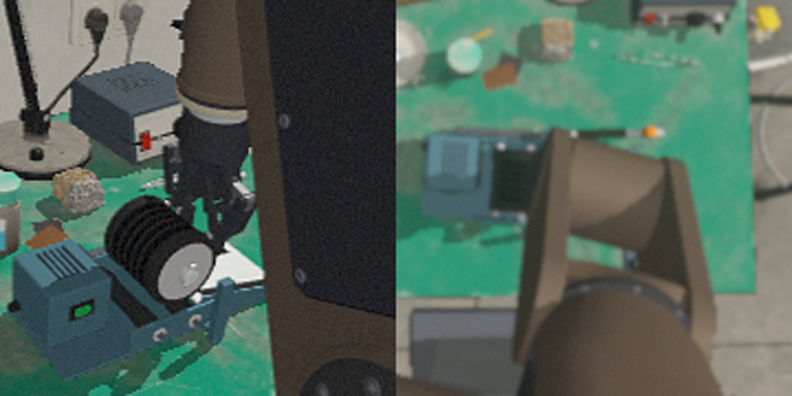

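servo_tool --steps '[-0.02,-0.25,0,0,0,0,45,-0.02,-0.25,0,0,0,0,45,-0.02,-0.25,0,0,0,0,45,-0.02,-0.25,0,0,0,0,45,-0.02,-0.25,0,0,0,0,45,0,-0.1,0.8,0,0,0,45,0,-0.1,0.8,0,0,0,45,0.8,-0.38,0.4,0,0,0,0,0.8,-0.38,0,0,0,0,0,0.8,-0.38,0,0,0,0,0,0.8,-0.38,0,0,0,0,0,0,0,0,0,0,0,0]'

```text
time_s: 10.08
eef_pos: [618.8, -228.2, 215.8]
orientation: [0.059, 1.565, -0.062]
force: [-1.3, 0.7, 1.2]
gripper_width: 0.0
```

```bash
python3 - <<'E'
from h import *
stat()
S=get('scene');T=get('top')
a=S['image'][120:270,240:430,::-1];b=T['image'][150:300,220:390,::-1]
cv2.imwrite('pics/6.png',cv2.resize(np.hstack([a,b]),None,fx=2.2,fy=2.2,interpolation=cv2.INTER_CUBIC))
# gate path
hx=np.array([-58,-75.7])
def tcp(th,d,r=130):
    g=np.array([-np.cos(th),np.sin(th)]);t=np.array([np.sin(th),np.cos(th)]); return W(*(hx+r*g-d*t))
print('pre',tcp(-.07,42))
prev=None
for k in range(-1,10):
    th=np.radians(k*10) if k>=0 else -.07
    p=tcp(th,22.5); print(round(np.degrees(th)),p.round(1),None if prev is None else ((p-prev)/40).round(3)); prev=p
E
```

```text
t 10.08 tcp [ 618.8 -228.2  215.8] loc [-183.7 -139.7] xax [ 0.005 -0.002 -1.   ] jaw ang -4.41 F [-1.3  0.7  1.2] g 0.0 q [-0.4   0.58  1.66 -0.    0.9  -0.32]
pre [ 605.80308849 -228.24209833]
-4 [ 586.3 -228.1] None
0 [ 577.1 -229.3] [-0.229 -0.03 ]
10 [ 554.2 -229.5] [-0.575 -0.004]
20 [ 531.5 -225.6] [-0.567  0.096]
30 [ 509.8 -217.9] [-0.542  0.193]
40 [ 489.8 -206.6] [-0.5    0.284]
50 [ 472.1 -191.9] [-0.443  0.366]
60 [ 457.2 -174.4] [-0.373  0.438]
70 [ 445.5 -154.6] [-0.291  0.496]
80 [ 437.5 -133. ] [-0.2    0.539]
90 [ 433.4 -110.4] [-0.104  0.565]
```

View pics/6.png

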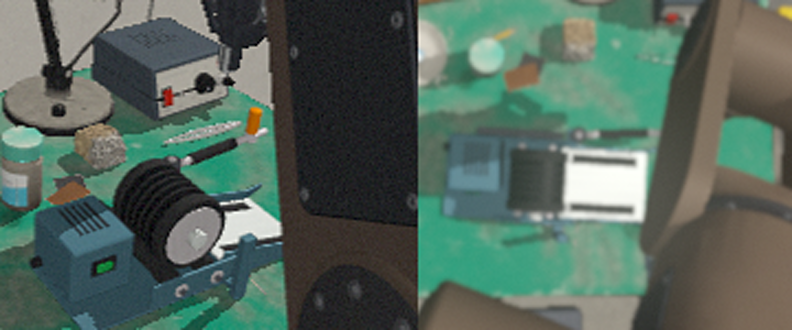

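servo_tool --steps '[0,0,-0.9,0,0,0,0,0,0,-0.9,0,0,0,0,-0.2,0,0,0,0,0,0,-0.2,0,0,0,0,0,0,-0.2,0,0,0,0,0,0,-0.2,-0.01,0,0,0,-0.2,0,-0.23,-0.03,0,0,0,-0.8,0,-0.29,0,0,0,0,-1,0,-0.29,0,0,0,0,-1,0]'

```text
time_s: 10.93
eef_pos: [549.2, -226.4, 145.6]
orientation: [0.268, 1.551, -0.27]
force: [1.4, 0.8, 1.9]
gripper_width: -0.003
```

```bash
python3 - <<'E'
from h import *
stat()
T=get('top'); S=get('scene')
for n,d in(('T',T),('S',S)):
    h=cv2.cvtColor(d['image'],cv2.COLOR_RGB2HSV); m=cv2.inRange(h,(5,150,120),(20,255,255))
    k,l,s,c=cv2.connectedComponentsWithStats(m)
    print(n,[(s[i].tolist(),c[i].round(1).tolist()) for i in range(1,k) if s[i,4]>4 and c[i][0]>200])
E
```

```text
t 10.93 tcp [ 549.2 -226.4  145.6] loc [-187.3  -70.1] xax [ 0.003 -0.001 -1.   ] jaw ang -19.64 F [1.4 0.8 1.9] g -0.0 q [-0.44  0.6   1.86  0.    0.68 -0.1 ]
T []
S [([362, 177, 4, 12, 36], [363.6, 183.3]), ([215, 185, 2, 4, 5], [215.8, 186.8]), ([195, 186, 28, 13, 52], [209.6, 192.2]), ([200, 190, 3, 5, 7], [201.4, 191.7]), ([267, 210, 6, 3, 6], [269.5, 211.2]), ([222, 225, 6, 2, 7], [224.4, 225.6])]
```

servo_tool --steps '[-0.28,0.01,0,0,0,-0.6,0,-0.28,0.03,0,0,0,-0.8,0,-0.27,0.09,0,0,0,-1,0,-0.27,0.1,0,0,0,-1,0,-0.25,0.14,0,0,0,-1,0,-0.25,0.14,0,0,0,-1,0,-0.22,0.18,0,0,0,-1,0,-0.22,0.18,0,0,0,-1,0,-0.18,0.22,0,0,0,-1,0,-0.18,0.22,0,0,0,-1,0]'

```text
time_s: 11.87
eef_pos: [454.0, -173.8, 144.7]
orientation: [0.901, 1.373, -0.9]
force: [1.0, 0.5, 3.4]
gripper_width: 0.003
```

```bash
python3 - <<'E'
from h import *
stat()
E
```

```text
t 11.87 tcp [ 454.  -173.8  144.7] loc [-142.1   28.9] xax [ 0.002 -0.001 -1.   ] jaw ang -66.43 F [1.  0.5 3.4] g 0.0 q [-0.43  0.5   2.11 -0.    0.54  0.73]
```

servo_tool --steps '[-0.13,0.25,0,0,0,-1,0,-0.13,0.25,0,0,0,-1,0,-0.09,0.27,0,0,0,-1,0,-0.09,0.27,0,0,0,-1,0,-0.04,0.22,0,0,0,-1,0,-0.03,0.15,0,0,0,-0.5,0]'

```text
time_s: 12.37
eef_pos: [433.3, -116.7, 144.5]
orientation: [1.26, 1.174, -1.259]
force: [-1.8, -0.7, 3.1]
gripper_width: -0.002
```

```bash
python3 - <<'E'
from h import *
stat()
S=get('scene');T=get('top')
a=S['image'][120:270,240:430,::-1];b=T['image'][150:300,220:390,::-1]
cv2.imwrite('pics/7.png',cv2.resize(np.hstack([a,b]),None,fx=2.2,fy=2.2,interpolation=cv2.INTER_CUBIC))
E
```

```text
t 12.37 tcp [ 433.3 -116.7  144.5] loc [-86.8  53.9] xax [ 0.002 -0.001 -1.   ] jaw ang -93.95 F [-1.8 -0.7  3.1] g -0.0 q [-0.33  0.46  2.19 -0.    0.49  1.31]
```

View pics/7.png

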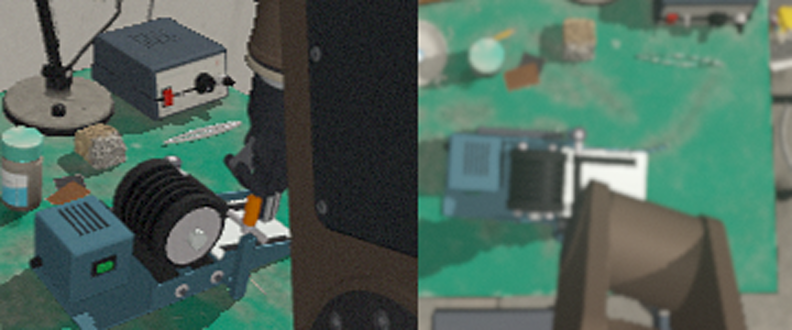

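servo_tool --steps '[0,0.05,0,0,0,0,0,0,0.05,0,0,0,0,0,0,0.05,0,0,0,0,0]'

```text
time_s: 12.72
eef_pos: [433.9, -111.9, 143.8]
orientation: [1.257, 1.175, -1.256]
force: [-2.1, -18.6, 8.0]
gripper_width: 0.004
```

servo_tool --steps '[0,0.03,0,0,0,0,0,0,0.03,0,0,0,0,0,0,0,0,0,0,0,0]'

```text
time_s: 12.97
eef_pos: [434.4, -110.4, 144.1]
orientation: [1.257, 1.174, -1.255]
force: [-4.4, -24.2, 12.9]
gripper_width: 0.0
```

servo_tool --steps '[0,-0.1,0,0,0,0,0,0,-0.3,0,0,0,0,0,0,-0.5,0,0,0,0,0,0,-0.5,0.5,0,0,0,0,0,-0.3,0.8,0,0,0,0,0,-0.3,0.9,0,0,0,0,0,-0.9,0.3,0,0,0,0,0,-0.9,0,0,0,0,0,0,-0.9,0,0,0,0,0,0,0,0,0,0,0,0]'

```text
time_s: 13.8
eef_pos: [433.9, -302.7, 244.3]
orientation: [1.258, 1.171, -1.258]
force: [-1.2, 0.6, 0.4]
gripper_width: 0.004
```

```bash
python3 - <<'E'
from h import *
stat()
S=get('scene');T=get('top')
a=S['image'][120:270,240:390,::-1];b=T['image'][180:280,220:320,::-1]
f=lambda i,s:cv2.resize(i,(400,400),interpolation=cv2.INTER_CUBIC)
cv2.imwrite('pics/8.png',np.hstack([f(a,0),f(b,0)]))
E
```

```text
t 13.8 tcp [ 433.9 -302.7  244.3] loc [-272.2   39. ] xax [ 0.003 -0.004 -1.   ] jaw ang -93.89 F [-1.2  0.6  0.4] g 0.0 q [-0.67  0.38  1.94 -0.    0.81  0.97]
```

View pics/8.png

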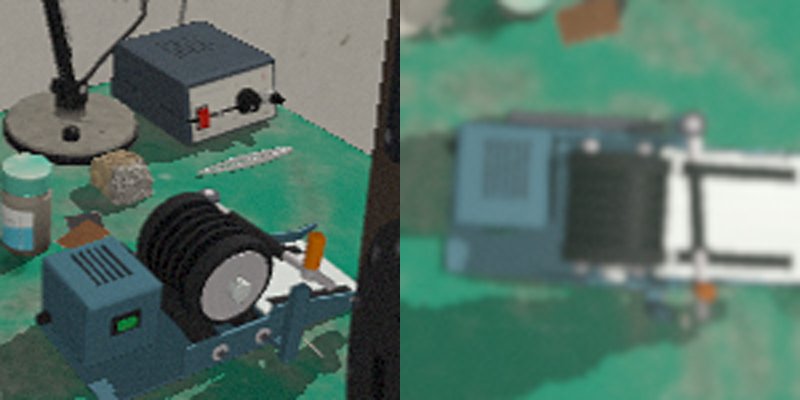

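```bash
python3 - <<'E'
from h import *
T=dict(np.load('last_top.npz'));S=dict(np.load('last_scene.npz'))
t=lambda u,v:((u-400)/4+220-.37,v/4+180-.37); s=lambda u,v:(u*.375+240-.3,v*.375+120-.3)
for n,d in(('T',T),('S',S)):
    h=cv2.cvtColor(d['image'],cv2.COLOR_RGB2HSV); m=cv2.inRange(h,(5,150,120),(20,255,255))
    k,l,st,c=cv2.connectedComponentsWithStats(m)
    print(n,[(st[i].tolist(),c[i].round(1).tolist()) for i in range(1,k) if st[i,4]>4 and 280<c[i][0]<380])
k,e=tri(T,t(706,291),S,s(317,238)); hh,e2=tri(T,t(694,124),S,s(210,196))
print(k,e,hh,e2)
for kk in (k,plane(T,*t(706,291),108)):
    v=np.array(L(kk))-np.array(L(hh)); print('knob',L(kk),'hinge',L(hh),np.hypot(*v),'theta',np.arctan2(v[1],-v[0]))
a=plane(T,*t(692,170),75);b=plane(T,*t(700,262),75);v=np.array(L(b))-L(a);print('bar',np.arctan2(v[1],-v[0]))
for n,p in (('near',[(574,262),(660,262)]),('far',[(572,157),(662,155)])):
    print(n,[np.round(L(plane(T,*t(*q),72)),1) for q in p])
E
```

```text
T [([295, 252, 3, 2, 5], [296.2, 252.4])]
S [([354, 207, 8, 14, 80], [357.5, 213.5])]
[ 428.5757207  -102.82839815  108.18448507] 0.6278275202541598 [563.26408223 -99.39982154  78.11364608] 1.141111782689191
knob (np.float64(-73.33496181136124), np.float64(59.65983978882781)) hinge (np.float64(-59.55578559798724), np.float64(-74.36569573260643)) 134.73199274458327 theta 1.468346196570142
knob (np.float64(-73.12288610157914), np.float64(59.461086626176574)) hinge (np.float64(-59.55578559798724), np.float64(-74.36569573260643)) 134.51272762300093 theta 1.4697634385526446
bar 1.4254085233567704
near [array([32.6, 45.5]), array([-38.4,  40.8])]
far [array([ 39.8, -40.9]), array([-34.7, -47.5])]
```

servo_tool --steps '[0,0.9,0,0,0,0,0,0,0.9,0,0,0,0,0,0,0.9,-0.3,0,0,0,0,0,0.3,-0.9,0,0,0,0,0,0.3,-0.8,0,0,0,0,0,0.2,-0.5,0,0,0,0,0,0.1,0,0,0,0,0]'

```text
time_s: 14.48
eef_pos: [430.8, -150.1, 140.4]
orientation: [1.256, 1.184, -1.26]
force: [-2.0, 0.6, -0.6]
gripper_width: 0.001
```

servo_tool --steps '[0,0.1,0,0,0,0,0,0,0.1,0,0,0,0,0,0,0.1,0,0,0,0,0,0,0.1,0,0,0,0,0]'

```text
time_s: 14.82
eef_pos: [433.7, -136.9, 144.6]
orientation: [1.259, 1.174, -1.257]
force: [-1.2, 0.2, -0.4]
gripper_width: -0.003
```

servo_tool --steps '[0,0.05,0,0,0,0,0,0,0.05,0,0,0,0,0,0,0.05,0,0,0,0,0,0,0.05,0,0,0,0,0,0,0.05,0,0,0,0,0,0,0.05,0,0,0,0,0,0,0.05,0,0,0,0,0,0,0.05,0,0,0,0,0,0,0.05,0,0,0,0,0]'

```text
time_s: 15.57
eef_pos: [432.9, -118.6, 143.3]
orientation: [1.258, 1.177, -1.259]
force: [-0.9, -1.0, 2.2]
gripper_width: 0.003
```

servo_tool --steps '[0,0.02,0,0,0,0,0,0,0.02,0,0,0,0,0,0,0.02,0,0,0,0,0]'

```text
time_s: 15.82
eef_pos: [433.0, -116.3, 143.3]
orientation: [1.258, 1.177, -1.258]
force: [-0.7, -1.1, 1.8]
gripper_width: 0.003
```

servo_tool --steps '[0,0.02,0,0,0,0,0,0,0.02,0,0,0,0,0,0,0,0,0,0,0,0]'

```text
time_s: 16.07
eef_pos: [433.1, -114.8, 143.3]
orientation: [1.258, 1.177, -1.258]
force: [-2.8, -2.0, 2.3]
gripper_width: 0.001
```

servo_tool --steps '[0,0.01,0,0,0,0,0,0,0.01,0,0,0,0,0,0,0,0,0,0,0,0]'

```text
time_s: 16.32
eef_pos: [433.2, -114.2, 143.4]
orientation: [1.258, 1.176, -1.258]
force: [-2.0, -5.6, 3.1]
gripper_width: 0.0
```

```bash
python3 - <<'E'
from h import *
stat()
S=get('scene')
h=cv2.cvtColor(S['image'],cv2.COLOR_RGB2HSV); m=cv2.inRange(h,(5,150,120),(20,255,255))
k,l,st,c=cv2.connectedComponentsWithStats(m)
print([(st[i].tolist(),c[i].round(1).tolist()) for i in range(1,k) if st[i,4]>4 and 280<c[i][0]<380])
for x in (-73.3,-66,-59.5):  # predicted knob-mid pixel vs x_t
    w=W(x,60); print(x,[np.round(proj(S,[*w,z]),1).tolist() for z in (78,95,112)])
cv2.imwrite('pics/9.png',cv2.resize(S['image'][170:270,290:420,::-1],None,fx=6,fy=6,interpolation=cv2.INTER_CUBIC))
E
```

```text
t 16.32 tcp [ 433.2 -114.2  143.4] loc [-84.3  54.1] xax [ 0.001 -0.    -1.   ] jaw ang -93.84 F [-2.  -5.6  3.1] g 0.0 q [-0.33  0.47  2.19 -0.    0.49  1.31]
[([349, 209, 8, 14, 80], [352.7, 215.8])]
-73.3 [[356.4, 219.3], [357.6, 213.6], [358.8, 207.7]]
-66 [[354.0, 220.1], [355.2, 214.4], [356.4, 208.5]]
-59.5 [[351.9, 220.9], [353.1, 215.1], [354.2, 209.3]]
```

View pics/9.png

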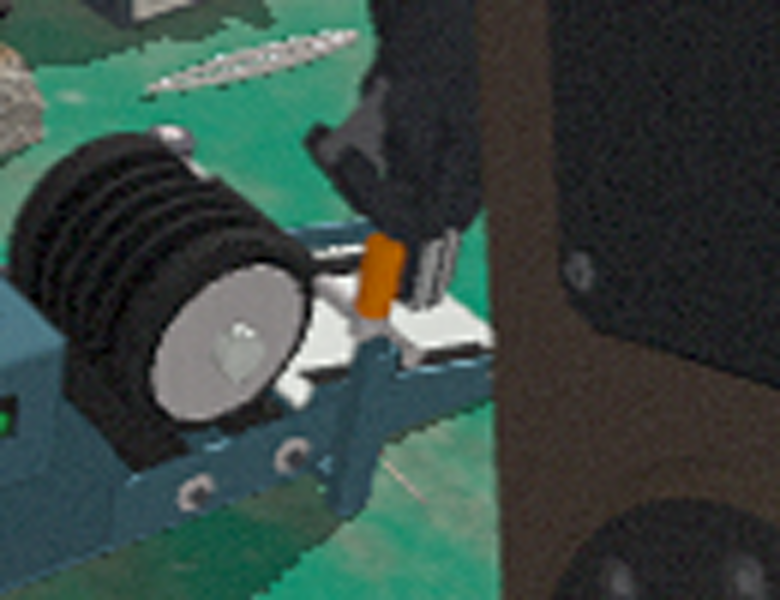

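servo_tool --steps '[0,-0.01,0,0,0,0,0,0,-0.01,0,0,0,0,0,0,-0.01,0,0,0,0,0,0,-0.01,0,0,0,0,0,0,-0.01,0,0,0,0,0,0,-0.01,0,0,0,0,0,0,-0.01,0,0,0,0,0,0,-0.01,0,0,0,0,0,0,-0.01,0,0,0,0,0,0,-0.01,0,0,0,0,0,0,-0.01,0,0,0,0,0,0,-0.01,0,0,0,0,0]'

```text
time_s: 17.37
eef_pos: [433.0, -118.8, 143.3]
orientation: [1.258, 1.177, -1.258]
force: [-0.6, 0.6, 0.4]
gripper_width: -0.002
```

```bash
cat >> h.py <<'E'
def knob():
    stat(); S=get('scene'); h=cv2.cvtColor(S['image'],cv2.COLOR_RGB2HSV); m=cv2.inRange(h,(5,150,120),(20,255,255))
    k,l,st,c=cv2.connectedComponentsWithStats(m)
    print([(st[i].tolist(),c[i].round(1).tolist()) for i in range(1,k) if st[i,4]>10 and 320<c[i][0]<380])
E
python3 -c "
from h import *
knob()"
```

```text
t 17.37 tcp [ 433.  -118.8  143.3] loc [-88.9  54. ] xax [-0.  0. -1.] jaw ang -93.84 F [-0.6  0.6  0.4] g -0.0 q [-0.34  0.47  2.19  0.    0.49  1.3 ]
[([349, 209, 8, 14, 82], [352.8, 215.5])]
```

Force is zero and the knob stayed at the stop. Now I'll withdraw smoothly.

servo_tool --steps '[0,-0.05,0,0,0,0,0,0,-0.2,0,0,0,0,0,0,-0.5,0,0,0,0,0,0,-0.5,0.5,0,0,0,0,0,-0.3,0.8,0,0,0,0,0,-0.3,0.9,0,0,0,0,0,-0.9,0.3,0,0,0,0,0,-0.9,0,0,0,0,0,0,-0.9,0,0,0,0,0,0,0,0,0,0,0,0,0,0,0,0,0,0,0]'

```text
time_s: 18.33
eef_pos: [432.6, -302.9, 243.3]
orientation: [1.26, 1.175, -1.26]
force: [-0.8, 0.9, 0.3]
gripper_width: -0.003
```

```bash
python3 - <<'E'
from h import *
knob()
S=dict(np.load('last_scene.npz'));T=get('top')
a=S['image'][120:270,240:390,::-1];b=T['image'][180:280,220:320,::-1]
f=lambda i:cv2.resize(i,(400,400),interpolation=cv2.INTER_CUBIC)
cv2.imwrite('pics/10.png',np.hstack([f(a),f(b)]))
E
```

```text
t 18.33 tcp [ 432.6 -302.9  243.3] loc [-272.5   40.3] xax [ 0. -0. -1.] jaw ang -94.01 F [-0.8  0.9  0.3] g -0.0 q [-0.67  0.39  1.94 -0.    0.82  0.97]
[([349, 209, 8, 14, 82], [352.8, 215.4])]
```

```bash
python3 - <<'E'
from h import *
T=dict(np.load('last_top.npz')); g=cv2.GaussianBlur(T['image'],(3,3),0).astype(float).sum(2)/3
print('knob th:',end=' ')
h=cv2.cvtColor(T['image'],cv2.COLOR_RGB2HSV); m=cv2.inRange(h,(5,120,100),(20,255,255))
ys,xs=np.nonzero(m[245:262,285:305]); u,v=xs.mean()+285,ys.mean()+245; p=plane(T,u,v,112); d=np.array(L(p))-(-59.3,-74.5); print(L(p),np.arctan2(d[1],-d[0]))
R=[];Lf=[]
for r in range(216,250):
    row=g[r]
    print(r,row[258:292].astype(int).tolist()) if r%3==0 else 0
E
```

```text
knob th: (np.float64(-57.47653205947549), np.float64(60.17587396738186)) 1.584335177305166
216 [98, 100, 106, 104, 94, 86, 87, 102, 129, 152, 152, 128, 103, 93, 92, 93, 94, 94, 93, 93, 96, 109, 125, 131, 121, 103, 97, 109, 126, 136, 136, 133, 137, 155]
219 [84, 84, 86, 78, 66, 58, 56, 58, 63, 67, 69, 67, 66, 67, 69, 70, 72, 73, 74, 75, 76, 80, 85, 88, 86, 84, 92, 115, 142, 169, 191, 198, 185, 170]
222 [77, 81, 85, 78, 65, 55, 52, 53, 54, 55, 57, 59, 60, 61, 63, 65, 67, 68, 70, 73, 75, 76, 76, 76, 75, 73, 73, 76, 94, 134, 173, 181, 147, 103]
225 [80, 84, 86, 77, 64, 55, 53, 53, 54, 55, 56, 57, 58, 59, 61, 62, 63, 66, 69, 73, 79, 80, 79, 76, 72, 69, 68, 81, 122, 176, 209, 201, 156, 106]
228 [81, 85, 86, 76, 62, 53, 52, 52, 53, 54, 56, 57, 58, 60, 61, 62, 64, 66, 69, 74, 78, 80, 79, 76, 72, 69, 69, 86, 128, 181, 213, 203, 156, 108]
231 [82, 85, 82, 71, 59, 52, 52, 53, 53, 55, 57, 57, 58, 60, 62, 63, 65, 67, 70, 74, 77, 79, 78, 75, 71, 69, 72, 92, 135, 183, 206, 188, 141, 103]
234 [86, 86, 82, 70, 58, 52, 52, 53, 54, 55, 57, 58, 60, 62, 63, 65, 67, 69, 72, 76, 77, 78, 77, 74, 71, 69, 74, 100, 147, 191, 205, 181, 133, 100]
237 [94, 91, 82, 67, 56, 53, 53, 54, 55, 56, 57, 59, 60, 62, 64, 65, 66, 68, 72, 75, 78, 78, 75, 73, 71, 69, 77, 108, 160, 201, 205, 172, 122, 99]
240 [93, 88, 77, 63, 54, 52, 53, 54, 54, 55, 56, 58, 59, 60, 63, 64, 66, 68, 72, 76, 77, 77, 74, 70, 67, 67, 79, 117, 172, 208, 204, 162, 112, 98]
243 [91, 83, 71, 61, 56, 57, 58, 60, 61, 63, 64, 65, 66, 68, 70, 70, 71, 72, 74, 75, 76, 77, 76, 75, 75, 75, 80, 101, 139, 170, 173, 156, 149, 154]
246 [92, 90, 89, 88, 90, 97, 106, 109, 104, 94, 88, 91, 101, 112, 121, 126, 126, 120, 111, 107, 111, 116, 114, 104, 99, 108, 126, 150, 176, 194, 193, 184, 186, 195]
249 [83, 84, 85, 85, 86, 88, 91, 95, 98, 99, 101, 107, 121, 140, 160, 175, 178, 166, 141, 122, 122, 130, 128, 113, 103, 111, 129, 145, 154, 157, 155, 155, 164, 173]
```

```bash
python3 -c "
from h import *
T=dict(np.load('last_top.npz')); print(np.round(L(plane(T,273.4,231.2,75)),1))
print(ctrl.close_job())"
```

```text
[ 1.8 -2.6]
the job is handed in; nothing more can be done
None
```

The barrel lies home between the rollers, the keeper arm is at its stop behind it, and the hand is clear. I handed the job in at about 18 s; it gives no verdict back.

**What I did:** I pushed the barrel up the ramp slowly with two spread fingertips behind it until it dropped in. Then I swung the keeper arm round with the closed fingers and withdrew.

**One correction:** My first push on the keeper arm reached about 24 N against the stop. After I withdrew, the arm measured only 1.43–1.47 rad, so it had sprung back. I pushed it again with about 5 N and released it slowly, and it stayed at the stop.

**Last checks, taken after the hand was clear:**

| Check | Measured | Limit |
|---|---|---|
| Barrel along the ramp direction | +1.8 mm | ±8 mm |
| Barrel sideways | −2.6 mm | ±12 mm |
| Barrel axis against the rollers | about 0.015 rad | 0.08 rad |
| Keeper arm | about 1.58 rad | at least 1.48 rad |
| Force on the hand | about 1 N (sensor noise) | touching nothing |

**Checks that disagreed or were not made:**
- **Barrel axis:** an earlier estimate from hand-picked pixels gave about 0.06 rad. The final edge measurement replaced it.
- **Barrel height:** I did not triangulate the final height of 72 mm. I inferred it from the drop and from the zero push force.
- **Bystanders:** they looked unmoved in the views I had, but I did not measure them.
- **Final picture:** it could not be viewed because the picture limit was reached, so the last checks rest on pixel measurements.

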